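# Clamp a bonded pod seam with cross-lock tweezers

### The job

Squeeze the red grips of the cross-lock tweezers to take them off the clip bar, and lower the open jaws over both top flanges of the white pod at the red index mark until the throat of the tweezers is felt fully home on the flange edge. Feel for the edge gently, pods are bedded at different depths and a hard push would squeeze out the bond; then let go, so that the tweezers stay upright on the flanges by themselves and hold the gaping seam shut. Leave the other things on the table where they are.

Things in the scene. Friction and masses are not known exactly. Their poses are not given: they have to be found in the camera images.
- tweezers: Self-closing cross-lock tweezers, spring steel with red grip plates, 93 mm long, 90 g, standing jaws down on the clip bar, which they pinch. Origin: middle of the throat, the flat underside of the crossing, against which a gripped edge butts. z runs up to the tail, 80 mm above the throat; y is the direction in which jaws and grips close. Jaws: 18 mm wide (x), reaching 13 mm below the throat.
- grips (a point): Point midway between the two red grip plates of the tweezers, 46 mm above the throat. Plates: 16 mm wide (tweezers' x), 28 mm tall, 32 mm over their outer faces at rest. Squeezed together along y (15 N) to their stop, the outer faces stand parallel, 26 mm apart.
- tw_a (a joint): Opening of the tweezers, rad: 0 = jaws shut on 5 mm (the bar, or both flanges closed); 0.09 = grips squeezed to the stop, jaws 20 mm apart. Let go, the jaws spring shut with about 4 N.
- clip_bar: Fixed clip bar: aluminium strip 5 mm thick, 120 mm long (x), upright on a brown wooden foot 150x56x12 mm; top of the strip 60 mm above the table. Origin: centre of the foot's underside; x along the strip. The tweezers are clipped on its top edge, within 40 mm of the middle.
- cradle: Fixed wooden cradle, board 190x112x12 mm, two U ribs 64 mm high lined with dark foam. In it lies the white pod, 160 mm long (x), 56 mm thick. Origin: centre of the board's underside. The pod's two top flanges stand upright along x, each 2.5 mm thick, 16 mm tall: the fixed half's at y -2.5 to 0 mm, the loose half's against it on the +y side, leaning out to +y while it gapes.
- mark (a point): Nominal point on the seam at the red index mark, midway along the cradle, 98 mm above its underside. The real flange edge lies 0 to 12 mm above this point: the pod is bedded by hand, at a depth that differs each time and is not measured. The edge is level for 40 mm either side. The foam gives about 1 mm per 16 N. The tweezers' throat belongs on the edge here, their x along the seam.
- pod_half (a joint): Gape of the pod's loose half, hinged along the pod's bottom seam, rad: 0 = flanges shut (5 mm together); 0.065 = 5 mm gape at the top edge. It stays where it is left; closing it takes about 2 N at the flange. Pressing on the pod with more than 20 N squeezes out the bond.
- glue_bottle: White adhesive bottle with green band, 51 mm diameter, 135 mm tall, standing behind the work; a bystander. Origin at its underside.
- resin_cup: Mixing cup with a stir stick, 65 mm diameter, 116 mm tall with the stick, standing left of the cradle; a bystander. Origin at its underside.
- sanding_block: Cork sanding block, 60x112x33 mm, lying behind the clip bar; a bystander. Origin at its underside.
There are look-alikes about, which are no part of the job. There is more than one size of the tweezers; the job needs the smallest.

How it is judged:
By the outcome, as a careful person would: the job done as asked, in the order asked, and still so for the second after the job is handed in, with the robot touching nothing.
It also fails if it takes over 35 s, if anything falls off the work surface, if the arm or the gripper's body presses on something with over 40 N, if the wrist force passes 120 N, or if a joint passes its speed limit or range.

### The arm

A 7-joint arm with a two-finger parallel gripper is mounted at the origin on a cart in front of the work surface, level with it; the furniture and walls round the work are solid. World frame = base frame: x ahead of the robot, y to its left, z up, the work surface at z = 0. Lengths are in m, angles in rad, forces in N, time in s.
With the tool pointing down it reaches from about 0.4 to 0.85 m from the base axis. Payload 10.4 kg.
Tool frame: the origin (TCP) lies midway between the tips of the shut fingers; the grasp point (between the pads) lies 19 mm behind it; z points along the fingers, y is the line along which they close (so a half turn about z gives the same grasp; the last joint's range is limited). The gripper opens to 85 mm and grips with 20 to 120 N. Pads are 22 mm wide; open, the fingers measure 114 mm over their backs; the gripper's body (76 mm by 85 mm) begins 54 mm behind the grasp point. The pads swing forward as they close: fully open they stand 13 mm farther back than shut.
Start: joints at [1.229, 0.332, -0.065, 1.46, 0.022, 1.35, -0.088], TCP at [0.196, -0.594, 0.231] pointing down, gripper open.
Joint ranges: [-2.6, 2.6], [-0.5, 2.12], [-1.47, 1.34], [0.16, 2.42], [-1.27, 4.41], [0.06, 2.06], [-2.6, 2.6]. Speed limits (rad/s): [2.22, 2.22, 2.79, 2.79, 3.14, 3.14, 3.14].

### API

Orientations are given as [roll, pitch, yaw] about the fixed x, y, z axes, in that order (R = Rz(yaw) Ry(pitch) Rx(roll)).
In Python, from rig import monitor, grab_frame, get_calibration, job gives the robot as it stands.
- The arm moves only by the tool servo_tool, never from a script. Its argument "targets" is a list of rows, each a list of 5 numbers: the finger opening in m, from 0 to 0.0854, then the shift along the tool's x, y, z in m, then the turn about the tool's z in degrees. A call has 1 to 10 rows; each row shifts and turns the commanded pose from where the row before left it, along the tool's axes as they then stand; what a row does not reach is not made up. A row lasts 1/12 s, in which the tool goes at most 41.7 mm and 7.16 degrees, less where a joint would pass 70% of its speed; a pose out of reach is approached as far as the arm can. A call with a gripper value outside its range is refused whole. The fingers move at their own pace and stop on an object; "force" is the grip in N (left out, the last holds). Time passes only in rows, so rows that do not move let the fingers close. It gives the time, the measured TCP pose, the force, the opening and the grip force at its end, in the units of the state.
- monitor.get_obs(): the state, without advancing time (a new reading comes with each control period).
- grab_frame(name): name is "side" or "top" or "wrist"; returns (picture, depth): 384x512x3 uint8, blue, green, red; 384x512 float32, m along the optical axis (not along the pixel's ray), 0 where there is no reading.
- get_calibration(name): a dict with "mtx" (3x3 intrinsics, pixels), "distortion" ([k1, k2, p1, p2, k3] as OpenCV has them; the pictures are not rectified), "T" (4x4, takes a point from camera to world coordinates); the wrist camera has in their place "mount" (4x4, takes a point from camera to tool coordinates, whose origin is the TCP and whose axes are the flange's). Camera axes: x right, y up, looking along -z (the intrinsics and any distortion apply to the point x, -y, -z); pixel columns grow to the right and rows downward; lengths in m; the calibration is good to about 2 mm. A picture is of the moment at which its call begins: read the wrist's pose just before it. get_calibration takes no time and is no camera call.
- job.hand_in(): hands the job in; it is judged then, once.
The state is a dict: "time_s": time; "joints": joint angles; "joint_vel": joint speeds; "tau": joint torques, N m; "position": TCP position; "tcp_rot": TCP orientation; "contact_force": force on the tool from outside, world axes, zero at the start; "ft_torque": the same for the moment, N m; "grip_width": finger opening in m; "grasp_force": force on a finger pad.
Only numpy, scipy, OpenCV 4.12 (cv2) and the standard library are available. Lean on these libraries where they do the work, as an engineer would, in place of code of your own. Each camera call takes 0.05 s, during which the arm holds its last target. There are 200 camera calls.

## Working session

There is one attempt and no reset: what is moved stays moved. The work goes in short steps, Python scripts to look and compute and a tool call to move; the robot and the scene stay as the last step left them, time stands still between calls to the robot, and variables do not carry over. Pictures are saved under pics/ and viewed, at most 10 in all, crops included, and the job is handed in when it is done.

Besides the shell and the picture viewer there is one more tool, called after "Emit:" as name(argument=value, ...) on one line, values as JSON. servo_tool: Moves the arm, as the interface text tells. Its arguments: {"type":"object","properties":{"targets":{"type":"array"},"force":{"type":"number"}},"required":["targets"]}

```bash
mkdir -p pics
cat > h.py <<'E'
import numpy as np, cv2
from rig import monitor, grab_frame, get_calibration, job
from scipy.spatial.transform import Rotation as R
def grab(n):
    o=monitor.get_obs(); im,d=grab_frame(n); c=get_calibration(n)
    if 'T' in c: T=np.array(c['T'])
    else:
        B=np.eye(4); B[:3,:3]=R.from_euler('xyz',o['tcp_rot']).as_matrix(); B[:3,3]=o['position']; T=B@np.array(c['mount'])
    return im,d,c,T
def rays(uv,c):
    p=cv2.undistortPoints(np.array(uv,float).reshape(-1,1,2),np.array(c['mtx']),np.array(c['distortion'])).reshape(-1,2)
    return np.c_[p[:,0],-p[:,1],-np.ones(len(p))]
def pts(uv,d,c,T):
    uv=np.array(uv,int).reshape(-1,2); z=d[uv[:,1],uv[:,0]]
    return (rays(uv,c)*z[:,None])@T[:3,:3].T+T[:3,3]
def onplane(uv,h,c,T):
    r=rays(uv,c)@T[:3,:3].T; s=(h-T[2,3])/r[:,2]; return T[:3,3]+r*s[:,None]
def cloud(d,c,T):
    v,u=np.mgrid[:d.shape[0],:d.shape[1]]; return pts(np.c_[u.ravel(),v.ravel()],d,c,T).reshape(d.shape+(3,))
E
python3 - <<'E'
from h import *
print(monitor.get_obs())
for n in('side','top'):
    im,d,c,T=grab(n); cv2.imwrite(f'pics/{n}0.png',im); np.savez(f'{n}0.npz',im=im,d=d,T=T); print(n,T.round(3).tolist(),c['mtx'])
E
```

```text
{'time_s': 0.0, 'joints': array([ 1.22940509,  0.33286614, -0.06468484,  1.46096948,  0.02158503,
        1.34990148, -0.0885031 ]), 'joint_vel': array([-0.00040119, -0.0009398 ,  0.00107743, -0.00249281, -0.00156264,
       -0.00146455,  0.00040615]), 'tau': array([ 1.97444010e-04, -6.25438786e+01,  4.91966552e-02, -3.91613674e+01,
        1.62343145e-02,  9.73766029e-03, -1.38405417e-05]), 'position': array([ 0.19575499, -0.59314308,  0.23050603]), 'tcp_rot': array([-3.14014419e+00,  5.90467241e-05,  3.18792137e-01]), 'contact_force': array([-0.07834734, -0.34477004,  0.2164998 ]), 'ft_torque': array([-0.01193559, -0.07193795, -0.01019555]), 'grasp_force': 0.0, 'grip_width': 0.08527803867948376}
side [[0.967, 0.122, -0.224, 0.37], [-0.254, 0.386, -0.887, -0.788], [-0.022, 0.914, 0.404, 0.492], [0.0, 0.0, 0.0, 1.0]] [[403.44209451   0.         248.78671307]
 [  0.         403.44209451 194.79493245]
 [  0.           0.           1.        ]]
top [[-0.109, 0.97, -0.217, 0.344], [-0.994, -0.106, 0.029, 0.062], [0.005, 0.219, 0.976, 1.124], [0.0, 0.0, 0.0, 1.0]] [[373.22067165   0.         252.91841088]
 [  0.         373.22067165 195.5087368 ]
 [  0.           0.           1.        ]]
```

View pics/side0.png

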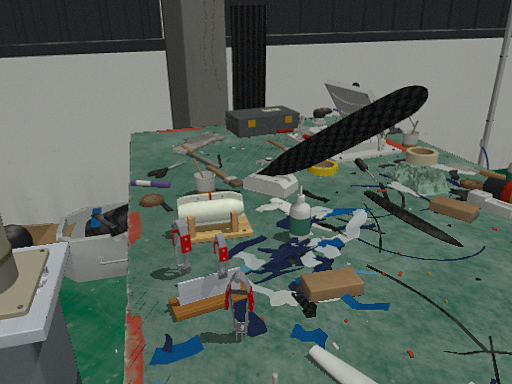

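View pics/top0.png

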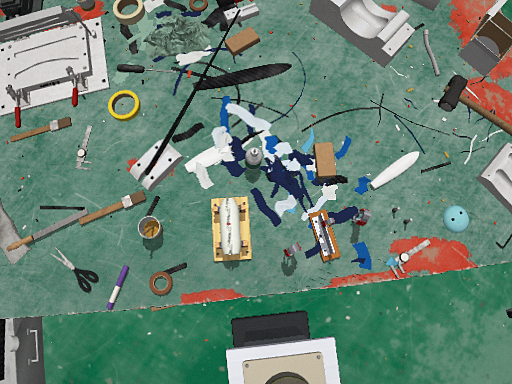

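Run:
```python
from h import *
a=np.load('top0.npz')['im'][185:275,200:390]; b=np.load('side0.npz')['im'][185:345,155:275]
a=cv2.resize(a,None,fx=2.5,fy=2.5,interpolation=3); b=cv2.resize(b,None,fx=2.7,fy=2.7,interpolation=3)
o=np.zeros((432,800,3),np.uint8); o[:a.shape[0],:a.shape[1]]=a; o[:b.shape[0],475:475+b.shape[1]]=b[:432,:325]
cv2.imwrite('pics/crop0.png',o)
for n in('top','side'):
    z=np.load(n+'0.npz'); im,d,T=z['im'],z['d'],z['T']; c=get_calibration(n); P=cloud(d,c,T)
    hsv=cv2.cvtColor(im,cv2.COLOR_BGR2HSV); m=(((hsv[...,0]<8)|(hsv[...,0]>172))&(hsv[...,1]>150)&(hsv[...,2]>70)&(P[...,2]>.03)&(P[...,2]<.2)&(d>0)).astype(np.uint8)
    k,l,s,ce=cv2.connectedComponentsWithStats(m)
    for i in range(1,k):
        if s[i,4]>2: q=P[l==i]; print(n,s[i].tolist(),np.median(q,0).round(3),q.min(0).round(3),q.max(0).round(3))
```

```text
top [235, 0, 4, 1, 4] [1.295 0.011 0.035] [1.292 0.005 0.033] [1.297 0.016 0.038]
top [72, 88, 6, 18, 89] [0.955 0.555 0.085] [0.922 0.546 0.071] [0.993 0.568 0.095]
top [15, 107, 5, 20, 86] [0.927 0.764 0.063] [0.89  0.753 0.053] [0.963 0.78  0.07 ]
top [321, 220, 5, 7, 15] [ 0.47  -0.152  0.112] [ 0.463 -0.154  0.098] [ 0.478 -0.148  0.125]
top [356, 220, 10, 6, 28] [ 0.463 -0.262  0.088] [ 0.458 -0.272  0.069] [ 0.47  -0.254  0.101]
top [284, 249, 6, 7, 15] [ 0.405 -0.041  0.098] [ 0.396 -0.047  0.077] [ 0.414 -0.037  0.102]
side [277, 129, 16, 4, 56] [0.917 0.762 0.057] [0.886 0.753 0.048] [0.955 0.772 0.065]
side [303, 135, 8, 4, 20] [0.926 0.55  0.088] [0.786 0.199 0.08 ] [0.94  0.553 0.193]
side [501, 181, 11, 17, 124] [1.299 0.01  0.048] [ 1.29  -0.005  0.03 ] [1.321 0.026 0.065]
side [209, 193, 2, 7, 10] [0.498 0.106 0.097] [0.496 0.103 0.087] [0.5   0.115 0.1  ]
side [172, 229, 7, 16, 34] [ 0.395 -0.048  0.093] [ 0.392 -0.052  0.063] [ 0.406 -0.044  0.099]
side [180, 234, 12, 19, 155] [ 0.416 -0.08   0.081] [ 0.407 -0.087  0.055] [ 0.426 -0.071  0.099]
side [214, 241, 4, 13, 21] [ 0.463 -0.155  0.113] [ 0.461 -0.158  0.096] [ 0.468 -0.154  0.12 ]
side [219, 246, 9, 16, 102] [ 0.473 -0.181  0.107] [ 0.466 -0.185  0.094] [ 0.481 -0.178  0.122]
side [225, 287, 6, 23, 60] [ 0.459 -0.276  0.081] [ 0.456 -0.277  0.063] [ 0.468 -0.262  0.098]
side [247, 286, 7, 26, 97] [ 0.495 -0.289  0.083] [ 0.489 -0.293  0.063] [ 0.503 -0.273  0.099]
```

View pics/crop0.png

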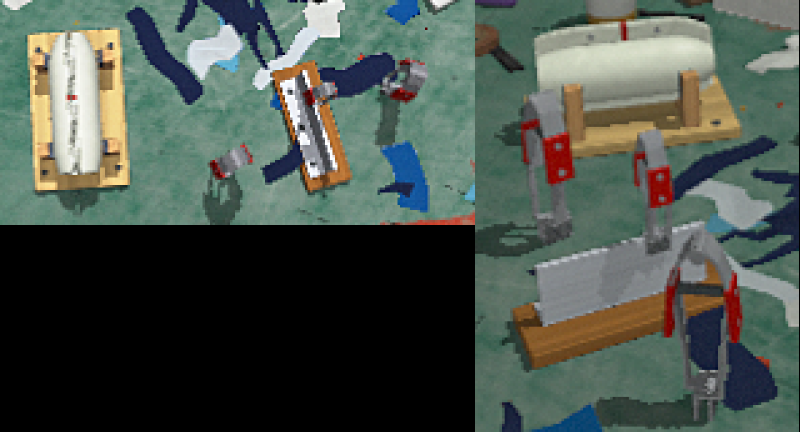

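Run:
```python
from h import *
def line(q,name):
    vx,vy,x,y=cv2.fitLine(q[:,:2].astype(np.float32),cv2.DIST_HUBER,0,.01,.01).ravel()
    if vx<0: vx,vy=-vx,-vy
    print(name,len(q),'yaw',np.degrees(np.arctan2(vy,vx)).round(2),'c',x.round(4),y.round(4),'z',np.percentile(q[:,2],[5,50,95]).round(4),'ext',np.ptp((q[:,:2]-[x,y])@[vx,vy]).round(3))
for n in('top','side'):
    z=np.load(n+'0.npz'); im,d,T=z['im'],z['d'],z['T']; c=get_calibration(n); P=cloud(d,c,T); X,Y,Z=P[...,0],P[...,1],P[...,2]
    hsv=cv2.cvtColor(im,cv2.COLOR_BGR2HSV)
    reg=(d>0)&(X>.35)&(X<.56)&(Y>-.23)&(Y<-.09)
    line(P[reg&(Z>.05)&(Z<.066)&(hsv[...,1]<90)],n+' strip')
    line(P[reg&(Z>.009)&(Z<.018)&(hsv[...,0]<25)&(hsv[...,1]>80)],n+' foot')
    q=P[reg&(Z>.125)]; print('tail',q.mean(0).round(4),q[:,2].max() if len(q) else 0)
    reg=(d>0)&(X>.36)&(X<.66)&(Y>.02)&(Y<.2)
    b=reg&(Z>.007)&(Z<.018)&(hsv[...,0]<28)&(hsv[...,1]>60)
    r=cv2.minAreaRect(P[b][:,:2].astype(np.float32)); print(n,'board rect',r)
    line(P[reg&(Z>.093)],n+' flange')
    q=P[reg&(Z>.085)&((hsv[...,0]<8)|(hsv[...,0]>172))&(hsv[...,1]>120)]; print('mark',len(q),q.round(4)[:12].tolist())
```

```text
top strip 96 yaw 9.48 c 0.4547 -0.1682 z [0.0519 0.0596 0.0643] ext 0.118
top foot 363 yaw 13.93 c 0.4275 -0.1837 z [0.0096 0.0127 0.0161] ext 0.151
tail [ 0.4726 -0.1634  0.136 ] 0.14423765354933427
top board rect ((0.4997275471687317, 0.10726982355117798), (0.11097614467144012, 0.19059117138385773), 87.8406753540039)
top flange 112 yaw -2.54 c 0.5043 0.1114 z [0.0942 0.0998 0.1038] ext 0.15
mark 4 [[0.5018, 0.112, 0.1022], [0.5015, 0.1066, 0.1006], [0.4997, 0.1125, 0.0978], [0.4988, 0.1069, 0.1001]]
side strip 402 yaw 8.87 c 0.4438 -0.1727 z [0.051  0.0575 0.0628] ext 0.12
side foot 768 yaw 3.73 c 0.4289 -0.1889 z [0.0102 0.0125 0.014 ] ext 0.147
tail [ 0.471  -0.1715  0.1341] 0.14189904541364617
side board rect ((0.49712520837783813, 0.10230888426303864), (0.11125883460044861, 0.18807193636894226), 87.32731628417969)
side flange 252 yaw -1.72 c 0.4943 0.1055 z [0.0935 0.0981 0.1015] ext 0.151
mark 13 [[0.4976, 0.1147, 0.0987], [0.4996, 0.1115, 0.0997], [0.4962, 0.1063, 0.0997], [0.4987, 0.107, 0.0991], [0.4957, 0.1039, 0.0981], [0.4986, 0.1071, 0.0964], [0.4956, 0.1039, 0.0955], [0.4978, 0.1027, 0.0957], [0.4956, 0.1054, 0.0922], [0.4981, 0.1057, 0.0917], [0.4955, 0.1059, 0.0893], [0.4975, 0.1028, 0.0904]]
```

Emit:
servo_tool(targets=[[0.06,0.02,-0.016,0.0,0],[0.06,0.0266,-0.0216,0.002,0],[0.06,0.0266,-0.0216,0.002,0],[0.06,0.0266,-0.0216,0.002,0],[0.06,0.0266,-0.0216,0.002,0],[0.06,0.0266,-0.0216,0.002,0],[0.06,0.0266,-0.0216,0.002,0],[0.06,0.0266,-0.0216,0.002,0],[0.06,0.0266,-0.0216,0.002,0],[0.06,0.0266,-0.0216,0.002,0]], force=40)

```text
time_s: 0.93
position: [0.3767, -0.3108, 0.2131]
tcp_rot: [-3.142, 0.0, 0.319]
contact_force: [-0.1, -1.2, 0.4]
grip_width: 0.06
grasp_force: 0.0
```

Emit:
servo_tool(targets=[[0.06,0.0266,-0.0216,0.002,0],[0.06,0.0266,-0.0216,0.002,0],[0.06,0.0266,-0.0216,0.002,0],[0.06,0.0266,-0.0216,0.002,0],[0.06,0.02,-0.016,0.002,0],[0.06,0,0,0,4.5],[0.06,0,0,0,4.6],[0.06,0,0,0,0],[0.06,0,0,0,0]])

```text
time_s: 1.68
position: [0.464, -0.1756, 0.2031]
tcp_rot: [-3.141, 0.0, 0.162]
contact_force: [0.1, -0.0, -0.4]
grip_width: 0.0602
grasp_force: 0.0
```

Run:
```python
from h import *
im,d,c,T=grab('wrist'); cv2.imwrite('pics/w0.png',im); np.savez('w0.npz',im=im,d=d,T=T)
print(T.round(3).tolist(),np.array(c['mtx']).round(0).tolist())
```

```text
[[0.161, 0.937, 0.31, 0.543], [-0.987, 0.153, 0.051, -0.162], [0.0, -0.314, 0.949, 0.345], [0.0, 0.0, 0.0, 1.0]] [[269.0, 0.0, 253.0], [0.0, 269.0, 192.0], [0.0, 0.0, 1.0]]
```

View pics/w0.png

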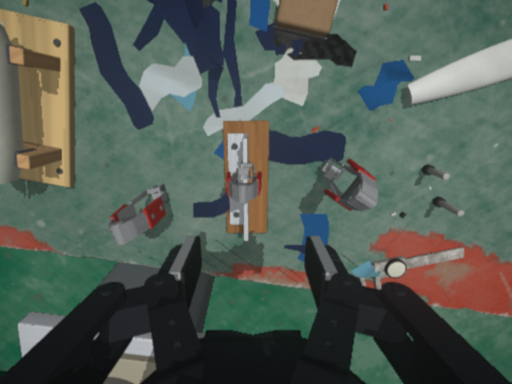

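Run:
```python
from h import *
z=np.load('w0.npz'); im,d,T=z['im'],z['d'],z['T']; c=get_calibration('wrist'); P=cloud(d,c,T); X,Y,Z=P[...,0],P[...,1],P[...,2]
hsv=cv2.cvtColor(im,cv2.COLOR_BGR2HSV)
sub=np.zeros(d.shape,bool); sub[120:245,215:280]=1
o=monitor.get_obs(); yaw=o['tcp_rot'][2]; print(o['position'].round(4),yaw)
ax=np.array([np.cos(yaw),np.sin(yaw)]); ay=np.array([np.sin(yaw),-np.cos(yaw)])
def rel(q): e=q[:,:2]-o['position'][:2]; return np.c_[e@ax,e@ay,q[:,2]]
q=P[sub&(Z>.054)&(Z<.064)]; r=rel(q); print('strip top',len(q),'slope deg',np.degrees(np.polyfit(r[:,0],r[:,1],1)[0]),np.median(r,0).round(4),np.ptp(r,0).round(3))
m=sub&((hsv[...,0]<8)|(hsv[...,0]>172))&(hsv[...,1]>140)&(Z>.08)
k,l,s,ce=cv2.connectedComponentsWithStats(m.astype(np.uint8))
for i in range(1,k):
    if s[i,4]>3: q=P[l==i]; r=rel(q); print('red',s[i],'world',np.median(q,0).round(4),'tool med/min/max',np.median(r,0).round(4),r.min(0).round(4),r.max(0).round(4))
r=rel(P[sub&(Z>.128)]); print('tail',len(r),r.mean(0).round(4),r.min(0).round(4),r.max(0).round(4))
```

```text
[ 0.464  -0.1758  0.2031] 0.1622641331254211
strip top 471 slope deg -0.20230554129896267 [ 0.0071 -0.0087  0.0596] [0.12  0.016 0.008]
red [227 172   4  23  41] world [ 0.4777 -0.1513  0.1167] tool med/min/max [ 0.0177 -0.0227  0.1167] [ 0.0037 -0.0247  0.0946] [ 0.0181 -0.0201  0.1206]
red [256 172   6  23  56] world [ 0.4816 -0.1791  0.1108] tool med/min/max [0.0168 0.0053 0.1108] [0.0036 0.0026 0.0944] [0.0185 0.0077 0.1193]
tail 424 [ 0.0142 -0.0084  0.1462] [ 0.0023 -0.0187  0.128 ] [0.0803 0.0009 0.3446]
```

Emit:
servo_tool(targets=[[0.06,0.0105,-0.0086,0,0],[0.06,0,0,0.03,0],[0.06,0,0,0.03,0],[0.06,0,0,0.03,0],[0.06,0,0,0.02,0],[0.06,0,0,0.008,0],[0.06,0,0,0,0],[0.06,0,0,0,0]])

```text
time_s: 2.4
position: [0.4736, -0.1657, 0.0861]
tcp_rot: [3.141, -0.0, 0.161]
contact_force: [0.5, 0.8, 0.7]
grip_width: 0.0599
grasp_force: 0.0
```

Emit:
servo_tool(targets=[[0.015,0,0,0,0],[0.015,0,0,0,0],[0.015,0,0,0,0],[0.015,0,0,0,0],[0.015,0,0,0,0],[0.015,0,0,0,0],[0.015,0,0,0,0]])

```text
time_s: 2.98
position: [0.474, -0.1656, 0.0864]
tcp_rot: [3.14, -0.002, 0.16]
contact_force: [0.0, 0.4, 6.5]
grip_width: 0.0245
grasp_force: 41.6
```

Emit:
servo_tool(targets=[[0.015,0,0,-0.004,0],[0.015,0,0,-0.01,0],[0.015,0,0,-0.02,0],[0.015,0,0,-0.026,0],[0.015,0,0,-0.02,0],[0.015,0,0,-0.01,0],[0.015,0,0,0,0],[0.015,0,0,0,0]])

```text
time_s: 3.65
position: [0.4731, -0.1655, 0.1752]
tcp_rot: [3.141, -0.0, 0.16]
contact_force: [0.1, -0.3, -1.1]
grip_width: 0.0247
grasp_force: 42.2
```

Run:
```python
from h import *
o=monitor.get_obs(); print(o['position'],o['tcp_rot'],o['grip_width'],o['grasp_force'],o['contact_force'])
im,d,c,T=grab('side'); np.savez('s1.npz',im=im,d=d,T=T); w=grab('wrist')[0]
a=cv2.resize(im[170:320,150:280],None,fx=3,fy=3,interpolation=3)
b=cv2.resize(w[60:310,170:320],(270,450),interpolation=3)
cv2.imwrite('pics/lift.png',np.hstack([a,b]))
```

```text
[ 0.47312602 -0.16546138  0.17516937] [ 3.14116053e+00 -1.80550685e-04  1.59901262e-01] 0.02472809258965008 42.15339124202728 [ 0.09254911 -0.26837191 -1.13496567]
```

View pics/lift.png

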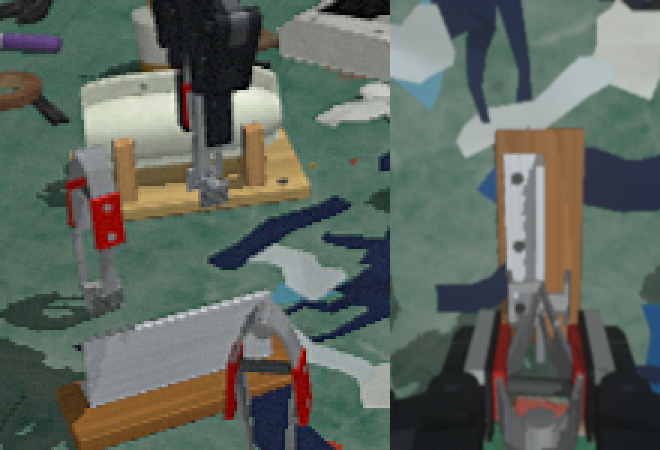

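Emit:
servo_tool(targets=[[0.015,0.001,-0.015,0,0],[0.015,0.0022,-0.0304,0,0],[0.015,0.0022,-0.0304,0,0],[0.015,0.0022,-0.0304,0,0],[0.015,0.0022,-0.0304,0,0],[0.015,0.0022,-0.0304,0,0],[0.015,0.0022,-0.0304,0,0],[0.015,0.0022,-0.0304,0,0],[0.015,0.0022,-0.0304,0,0],[0.015,0.001,-0.015,0,0]])

```text
time_s: 4.58
position: [0.4474, 0.1117, 0.1746]
tcp_rot: [-3.141, 0.001, 0.164]
contact_force: [0.1, 0.3, -0.2]
grip_width: 0.0244
grasp_force: 42.1
```

Emit:
servo_tool(targets=[[0.015,0,0,0,3],[0.015,0,0,0,5.5],[0.015,0,0,0,3],[0.015,0,0,0,0],[0.015,0,0,0,0],[0.015,0,0,0,0]])

```text
time_s: 5.08
position: [0.4486, 0.1076, 0.1748]
tcp_rot: [3.141, 0.001, -0.039]
contact_force: [-0.6, 0.1, -0.5]
grip_width: 0.0247
grasp_force: 42.1
```

Run:
```python
from h import *
o=monitor.get_obs(); print(o['position'],o['tcp_rot'],o['grip_width'],o['contact_force'])
im,d,c,T=grab('wrist'); np.savez('w1.npz',im=im,d=d,T=T,p=o['position'],yaw=o['tcp_rot'][2]); cv2.imwrite('pics/w1.png',cv2.resize(im[60:340,130:380],None,fx=2,fy=2,interpolation=3))
```

```text
[0.44864496 0.10758344 0.17482461] [ 3.14145608e+00  8.03091965e-04 -3.85218013e-02] 0.024693165443195303 [-0.56187804  0.07112821 -0.49722431]
```

View pics/w1.png

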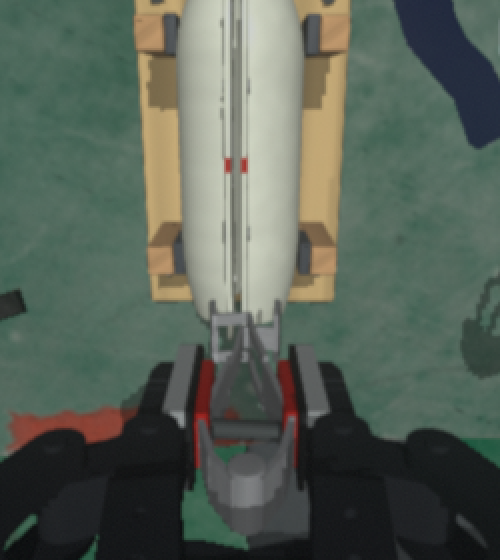

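Run:
```python
from h import *
z=np.load('w1.npz'); im,d,T,p,yaw=[z[k] for k in('im','d','T','p','yaw')]; c=get_calibration('wrist'); P=cloud(d,c,T); X,Y,Z=P[...,0],P[...,1],P[...,2]
hsv=cv2.cvtColor(im,cv2.COLOR_BGR2HSV)
ax=np.array([np.cos(yaw),np.sin(yaw)]); ay=np.array([np.sin(yaw),-np.cos(yaw)])
def rel(q): e=q[:,:2]-p[:2]; return np.c_[e@ax,e@ay,q[:,2]]
m=((hsv[...,0]<10)|(hsv[...,0]>170))&(hsv[...,1]>100); m[:120]=0;m[165:]=0;m[:,:230]=0;m[:,265:]=0
v,u=np.nonzero(m); print('red uv',u.min(),u.max(),v.min(),v.max(), 'z',np.sort(Z[m]).round(3))
for h in(.098,.103): print('red at',h,rel(onplane(np.c_[u,v],h,c,T)).mean(0).round(4),rel(onplane([[u.min()-.5,142],[u.max()+.5,142]],h,c,T)).round(4).tolist())
for r in(85,120,135,150,165,185): print(r,'gray',im[r,238:260].mean(1).astype(int).tolist(),'z',(Z[r,238:260]*1000).round().astype(int).tolist())
q=rel(P[120:180,236:262].reshape(-1,3)); q=q[q[:,2]>.093]; print('flange',len(q),np.percentile(q[:,2],[50,75,90,98]).round(4),'slope',np.degrees(np.polyfit(q[:,0],q[:,1],1)[0]),np.percentile(q[:,1],[2,50,98]).round(4))
# jaws of the held tweezers
j=np.zeros(d.shape,bool); j[205:245,230:275]=1; j&=(d>0)&(Z>.125); r=rel(P[j]); print('jaws',len(r),r.min(0).round(4),np.median(r,0).round(4),r.max(0).round(4))
```

```text
red uv 243 253 139 145 z [0.096 0.096 0.098 0.098 0.098 0.099 0.099 0.099 0.099 0.099 0.099 0.099
 0.099 0.099 0.099 0.099 0.099 0.099 0.1   0.1   0.1   0.1   0.1   0.1
 0.1   0.1   0.1   0.1   0.1   0.1   0.1   0.1   0.1   0.1   0.1   0.101]
red at 0.098 [ 0.0504 -0.0035  0.098 ] [[0.0504, -0.0082, 0.098], [0.0504, 0.0007, 0.098]]
red at 0.103 [ 0.051  -0.0034  0.103 ] [[0.0511, -0.008, 0.103], [0.051, 0.0007, 0.103]]
85 gray [193, 195, 184, 151, 180, 200, 187, 136, 123, 129, 129, 123, 132, 185, 191, 170, 192, 204, 203, 203, 201, 199] z [81, 82, 83, 83, 99, 98, 99, 92, 83, 30, 30, 30, 30, 100, 100, 99, 84, 83, 83, 84, 84, 83]
120 gray [190, 191, 178, 154, 170, 196, 191, 133, 114, 126, 132, 126, 131, 181, 189, 170, 189, 199, 199, 199, 197, 196] z [83, 82, 85, 83, 99, 100, 99, 97, 85, 28, 29, 29, 28, 100, 99, 99, 84, 85, 84, 83, 82, 83]
135 gray [187, 190, 182, 150, 159, 190, 190, 136, 121, 130, 132, 129, 140, 186, 190, 170, 192, 201, 199, 198, 197, 195] z [82, 83, 82, 83, 99, 100, 100, 97, 86, 30, 32, 28, 29, 100, 98, 100, 83, 82, 83, 83, 82, 81]
150 gray [189, 191, 193, 184, 159, 186, 189, 135, 110, 127, 133, 130, 140, 186, 190, 168, 188, 199, 198, 197, 195, 195] z [83, 82, 83, 82, 99, 99, 99, 98, 88, 29, 30, 29, 29, 101, 99, 100, 82, 83, 82, 83, 83, 82]
165 gray [187, 189, 191, 184, 168, 189, 189, 134, 106, 125, 133, 129, 139, 187, 191, 169, 188, 198, 198, 197, 195, 193] z [81, 81, 82, 83, 99, 99, 99, 98, 87, 31, 31, 29, 29, 100, 99, 99, 84, 83, 83, 316, 82, 82]
185 gray [186, 187, 189, 179, 154, 186, 193, 149, 108, 109, 128, 131, 140, 184, 188, 164, 186, 199, 200, 199, 198, 196] z [81, 82, 83, 82, 83, 101, 99, 99, 90, 30, 31, 30, 30, 100, 100, 99, 83, 84, 83, 83, 83, 82]
flange 426 [0.0991 0.0996 0.1002 0.1011] slope 0.324666149858663 [-0.0088 -0.0062  0.0003]
jaws 855 [-0.0108 -0.013   0.1361] [ 0.0028 -0.0005  0.1506] [0.0106 0.0125 0.1862]
```

Emit:
servo_tool(targets=[[0.015,0.017,-0.001,0,0],[0.015,0.02,-0.001,0,0],[0.015,0.0137,-0.0006,0,0],[0.015,0,0,0,0],[0.015,0,0,0.01,0],[0.015,0,0,0.015,0],[0.015,0,0,0.01,0],[0.015,0,0,0.003,0],[0.015,0,0,0,0],[0.015,0,0,0,0]])

```text
time_s: 5.97
position: [0.4996, 0.1081, 0.1375]
tcp_rot: [3.141, -0.0, -0.04]
contact_force: [0.4, 0.3, -0.8]
grip_width: 0.0248
grasp_force: 42.1
```

Run:
```python
from h import *
o=monitor.get_obs(); print(o['position'],o['tcp_rot'],o['grip_width'],o['contact_force'])
im,d,c,T=grab('wrist'); s=grab('side')[0]
a=cv2.resize(im[150:280,200:300],(346,450),interpolation=3); b=cv2.resize(s[140:250,160:260],(409,450),interpolation=3)
cv2.imwrite('pics/w2.png',np.hstack([a,b]))
```

```text
[0.49964022 0.10805054 0.13745995] [ 3.14145355e+00 -1.31848654e-05 -4.02970356e-02] 0.024825083264025678 [ 0.43705721  0.27938811 -0.78296259]
```

View pics/w2.png

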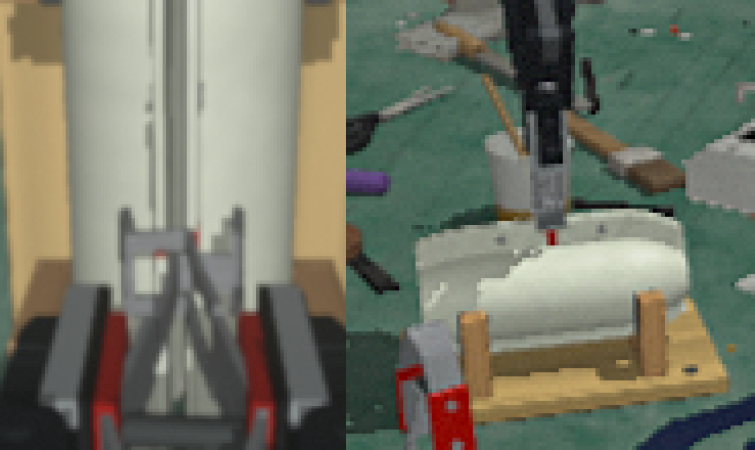

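Emit:
servo_tool(targets=[[0.015,0,0,0.003,0],[0.015,0,0,0.002,0],[0.015,0,0,0.002,0],[0.015,0,0,0,0],[0.015,0,0,0,0]])

```text
time_s: 6.48
position: [0.4997, 0.1079, 0.1302]
tcp_rot: [3.142, 0.0, -0.041]
contact_force: [-0.5, -0.3, -0.7]
grip_width: 0.0246
grasp_force: 42.1
```

Emit:
servo_tool(targets=[[0.015,0,0,0.001,0],[0.015,0,0,0,0],[0.015,0,0,0,0]])

```text
time_s: 6.73
position: [0.4998, 0.108, 0.1293]
tcp_rot: [3.142, 0.0, -0.041]
contact_force: [1.0, 0.7, -1.4]
grip_width: 0.0246
grasp_force: 42.1
```

Emit:
servo_tool(targets=[[0.015,0,0,0.001,0],[0.015,0,0,0,0],[0.015,0,0,0,0]])

```text
time_s: 6.98
position: [0.4998, 0.108, 0.1283]
tcp_rot: [3.142, 0.0, -0.041]
contact_force: [1.5, -0.3, -0.5]
grip_width: 0.0245
grasp_force: 42.1
```

Emit:
servo_tool(targets=[[0.015,0,0,0.0007,0],[0.015,0,0,0,0],[0.015,0,0,0,0]])

```text
time_s: 7.23
position: [0.4998, 0.108, 0.1276]
tcp_rot: [3.141, -0.0, -0.041]
contact_force: [0.4, -0.2, -0.4]
grip_width: 0.0249
grasp_force: 42.1
```

Emit:
servo_tool(targets=[[0.015,0,0,0.0005,0],[0.015,0,0,0,0],[0.015,0,0,0,0]])

```text
time_s: 7.48
position: [0.4999, 0.1079, 0.1271]
tcp_rot: [3.142, -0.0, -0.041]
contact_force: [-0.2, -0.2, -0.8]
grip_width: 0.0247
grasp_force: 42.1
```

Emit:
servo_tool(targets=[[0.015,0,0,0.0005,0],[0.015,0,0,0,0],[0.015,0,0,0,0]])

```text
time_s: 7.73
position: [0.4999, 0.108, 0.1268]
tcp_rot: [3.142, -0.0, -0.041]
contact_force: [0.4, 0.5, 1.2]
grip_width: 0.0249
grasp_force: 42.2
```

Emit:
servo_tool(targets=[[0.015,0,0,0.0004,0],[0.015,0,0,0,0],[0.015,0,0,0,0]])

```text
time_s: 7.98
position: [0.5, 0.108, 0.1264]
tcp_rot: [3.142, -0.0, -0.041]
contact_force: [-0.6, 0.1, 3.8]
grip_width: 0.0249
grasp_force: 42.3
```

Emit:
servo_tool(targets=[[0.015,0,0,0.0003,0],[0.015,0,0,0,0],[0.015,0,0,0,0]])

```text
time_s: 8.23
position: [0.5, 0.108, 0.1262]
tcp_rot: [3.142, -0.001, -0.041]
contact_force: [-1.0, -0.3, 4.5]
grip_width: 0.0248
grasp_force: 42.4
```

Emit:
servo_tool(targets=[[0.026,0,0,0,0],[0.027,0,0,0.0001,0],[0.028,0,0,0.0001,0],[0.028,0,0,0,0]], force=20)

```text
time_s: 8.57
position: [0.5003, 0.1087, 0.1262]
tcp_rot: [-3.141, -0.001, -0.04]
contact_force: [-0.3, 1.3, 6.1]
grip_width: 0.0283
grasp_force: 7.1
```

Emit:
servo_tool(targets=[[0.029,0,0,0.0001,0],[0.03,0,0,0.0001,0],[0.031,0,0,0.0001,0],[0.032,0,0,0,0],[0.033,0,0,0,0],[0.034,0,0,0,0],[0.036,0,0,0,0],[0.036,0,0,0,0]])

```text
time_s: 9.23
position: [0.4995, 0.1078, 0.125]
tcp_rot: [3.141, 0.001, -0.041]
contact_force: [0.2, -0.3, -0.2]
grip_width: 0.0362
grasp_force: 0.0
```

Run:
```python
from h import *
o=monitor.get_obs(); print(o['position'],o['tcp_rot'],o['grip_width'],o['grasp_force'],o['contact_force'])
im,d,c,T=grab('wrist'); s=grab('side')[0]
a=cv2.resize(im[130:290,180:320],(394,450),interpolation=3); b=cv2.resize(s[140:250,160:260],(406,450),interpolation=3)
cv2.imwrite('pics/w3.png',np.hstack([a,b]))
```

```text
[0.49950158 0.10783313 0.12503338] [ 3.14137546e+00  7.31139934e-04 -4.07418901e-02] 0.036194041063036926 0.0 [ 0.16378448 -0.30474327 -0.22789046]
```

View pics/w3.png

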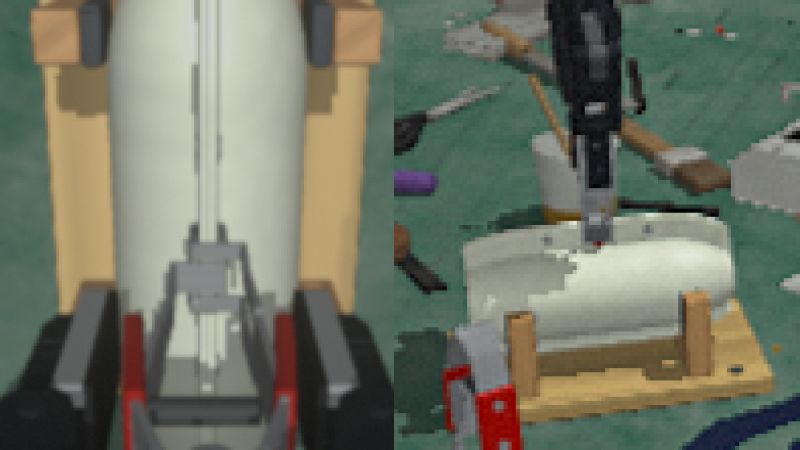

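Emit:
servo_tool(targets=[[0.045,0,0,0,0],[0.055,0,0,0,0],[0.06,0,0,0,0],[0.06,0,0,-0.01,0],[0.06,0,0,-0.02,0],[0.06,0,0,-0.03,0],[0.06,0,0,-0.03,0],[0.06,0,0,-0.03,0],[0.06,0,0,-0.02,0],[0.06,0,0,0,0]])

```text
time_s: 10.17
position: [0.5015, 0.1088, 0.2707]
tcp_rot: [-3.141, -0.007, -0.04]
contact_force: [-0.8, 0.2, 0.0]
grip_width: 0.0601
grasp_force: 0.0
```

Emit:
servo_tool(targets=[[0.06,-0.02,0,0,0],[0.06,-0.03,0,0,0],[0.06,-0.02,0,0,0],[0.06,0,0,0,0],[0.06,0,0,0,0]])

```text
time_s: 10.58
position: [0.4295, 0.1107, 0.2659]
tcp_rot: [3.14, -0.002, -0.041]
contact_force: [0.6, 0.6, 0.5]
grip_width: 0.0601
grasp_force: 0.0
```

Run:
```python
from h import *
im,d,c,T=grab('wrist'); s,ds,cs,Ts=grab('side')
P=cloud(d,c,T); 
hsv=cv2.cvtColor(im,cv2.COLOR_BGR2HSV)
m=((hsv[...,0]<8)|(hsv[...,0]>172))&(hsv[...,1]>130)&(P[...,2]>.11)&(P[...,2]<.19)&(abs(P[...,1]-.108)<.04)&(abs(P[...,0]-.5)<.04)
k,l,st,ce=cv2.connectedComponentsWithStats(m.astype(np.uint8))
for i in range(1,k):
    if st[i,4]>5: q=P[l==i]; print(np.median(q,0).round(4),q.min(0).round(4),q.max(0).round(4))
q=P[(abs(P[...,0]-.5)<.03)&(abs(P[...,1]-.108)<.03)&(P[...,2]>.16)&(P[...,2]<.21)]; print('tail',q.mean(0).round(4),np.percentile(q[:,2],[50,95,99]))
a=cv2.resize(im[60:260,160:340],(405,450),interpolation=3); b=cv2.resize(s[130:240,155:252],(397,450),interpolation=3)
cv2.imwrite('pics/w4.png',np.hstack([a,b]))
```

```text
[0.5015 0.1209 0.1589] [0.4933 0.1195 0.1583] [0.5062 0.1219 0.1601]
[0.4987 0.0932 0.1589] [0.4922 0.0931 0.1579] [0.505  0.0934 0.1602]
tail [0.4982 0.1073 0.1737] [0.17545866 0.17985201 0.18072872]
```

View pics/w4.png

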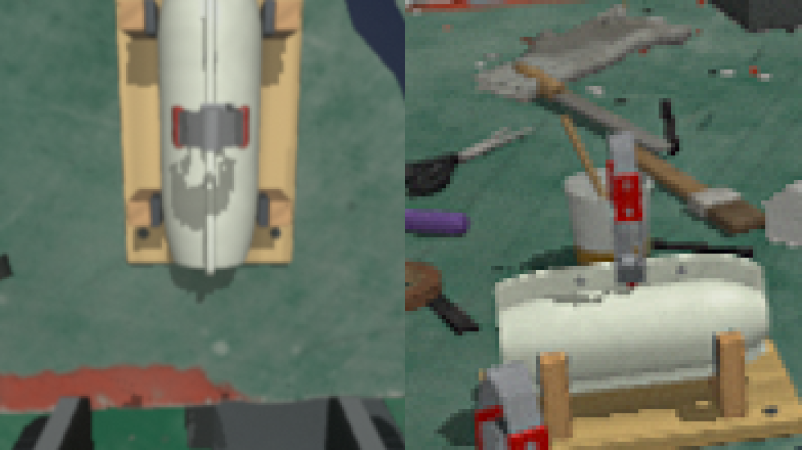

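```bash
python3 -c "
from rig import job; print(job.hand_in())"
```

```text
the job is handed in; nothing more can be done
None
```

The smallest tweezers now stand upright by themselves on both pod flanges at the red index mark. The throat is home on the edge (felt at about 6 N), the seam is held shut, and the job was handed in at about 11 s.

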